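# Clear the stack onto the shadow boards

### The arm

A 7-joint arm with a two-finger parallel gripper is mounted at the origin on the work surface. World frame = base frame: x ahead of the robot, y to its left, z up, the work surface at z = 0. Lengths are in m, angles in rad, forces in N, time in s.
With the tool pointing down it reaches from about 0.425 to 0.925 m from the base axis. Payload 6.8 kg.
Tool frame: the origin (TCP) lies midway between the tips of the shut fingers; the grasp point (between the pads) lies 19 mm behind it; x points along the fingers, y is the direction in which the jaws open and shut, and the axes are right-handed (so a half turn about x gives the same grasp; the last joint's range is limited). The gripper opens to 85 mm and grips with 20 to 120 N. Pads are 22 mm wide; open, the fingers measure 114 mm over their backs; the gripper's body (76 mm by 85 mm) begins 54 mm behind the grasp point. The pads swing forward as they close: fully open they stand 13 mm farther back than shut.
Start: joints at [-1.382, 0.477, 0.022, 1.555, -0.011, 1.109, -0.083], TCP at [0.197, 0.646, 0.231] pointing down, gripper open.
Joint ranges: [-2.96, 2.96], [-0.34, 2.1], [-1.41, 1.46], [0.24, 2.44], [-1.37, 4.51], [0.17, 1.92], [-2.96, 2.96]. Speed limits (rad/s): [2.39, 2.39, 3.14, 3.14, 3.14, 3.14, 3.14].

### API

Orientations are given as a rotation vector (axis times angle).
In Python, from bench import r, viewer, nets gives the robot as it stands.
- The arm moves only by the shell command python3 -m pendant 'ROWS' [FORCE]. ROWS is JSON, one flat list of numbers, 5 for each row, row after row: the finger opening in mm, from 0 to 85.4, then the shift along the tool's x, y, z in mm, then the turn about the tool's x in rad. A call has 1 to 20 rows; each row shifts and turns the commanded pose from where the row before left it, along the tool's axes as they then stand; what a row does not reach is not made up. A row lasts 1/8 s, in which the tool goes at most 62.5 mm and 10.7 degrees, less where a joint would pass 70% of its speed; a pose out of reach is approached as far as the arm can. A call with a gripper value outside its range is refused whole. The fingers move at their own pace and stop on an object; FORCE is the grip in N (left out, the last holds). Time passes only in rows, so rows that do not move let the fingers close. It gives the time, the measured TCP pose, the force and the opening at its end, in the units of the state.
- r.get_obs(): the state, without advancing time (a new reading comes with each control period).
- viewer.grab_frame(name): name is "scene" or "top" or "wrist"; returns (picture, depth): 384x512x3 uint8, red, green, blue; 384x512 float32, m along the optical axis (not along the pixel's ray), 0 where there is no reading.
- viewer.calibration(name): a dict with "mtx" (3x3 intrinsics, pixels), "world_to_cam" (4x4, takes a point from world to camera coordinates). Camera axes: x right, y up, looking along -z (the intrinsics and any distortion apply to the point x, -y, -z); pixel columns grow to the right and rows downward; lengths in m; the calibration is good to about 2 mm. The wrist camera is an equidistant fisheye: a pixel r from the principal point sees the ray r / f radians off the axis. A picture is of the moment at which its call begins: read the wrist's pose just before it. calibration takes no time and is no camera call; for the wrist camera it gives the pose at the moment of the call.
- r.hand_in(): hands the job in, once; it reports no verdict.
Trained networks look in the newest picture that a camera, given by its name, has taken for a name from the list of things; names that differ only in an ending like _2 or _b are one class to them, and where a whole thing is asked for, a point or a joint stands for the part that bears it (a point fixed in the world has none). Each returns a list of dicts, best first, with "score" (0 to 1); they miss things now and then, are a little off and sometimes report something else, mostly with a low value. They report only what shows in the picture. A call takes as long as a camera call. They do not tell look-alikes from the thing itself.
- nets.look_for(name, camera): "location" ([x, y, z] in m, in world coordinates, good to about 4 mm: the middle of the surface that is visible of it).
- nets.silhouettes(name, camera): "mask" (384x512 bool, what is visible of it).
The state is a dict: "clock": time; "joints": joint angles; "qvel": joint speeds; "tau": joint torques, N m; "tcp_pos": TCP position; "orientation": TCP orientation; "contact_force": force on the tool from outside, world axes, zero at the start; "moment": the same for the moment, N m; "grip_width": finger opening in m.
Only numpy, scipy, OpenCV 4.12 (cv2) and the standard library are available. Lean on these libraries where they do the work, as an engineer would, in place of code of your own. Each camera call takes 0.05 s, during which the arm holds its last target. There are 200 camera calls.

### The job

Somebody has piled the workshop's small things in one stack on the bench: take the stack apart from the top down, one thing at a time, and lay each flat and right way up on the board painted with its own silhouette in its own colour, centred on the silhouette and lying along it (either way round), then let go. Nothing may topple on the way, and leave the little glass jar standing where it is.

Things in the scene. Friction and masses are not known exactly. Their poses are not given: they have to be found in the camera images.
- case: small closed yellow plastic bit case with a black seam, about 120 g; top of the stack, lying crosswise on the block. Loose box shape 66 long (own x) by 40 wide (own y) by 30 mm high (own z, up). Origin: centre of its underside.
- block: black rubber sanding block with a brown sanding sole, about 150 g; third from the bottom, lying crosswise on the tin. Loose box shape 100 long (own x) by 54 wide (own y) by 28 mm high (own z, up). Origin: centre of its underside.
- tin: flat closed metal tin with a blue lid and bare steel sides, about 300 g; second from the bottom, lying crosswise on the stone. Loose box shape 125 long (own x) by 62 wide (own y) by 28 mm high (own z, up). Origin: centre of its underside.
- stone: terracotta-coloured sharpening stone, a plain slab with a grey lower layer, about 450 g; at the start the bottom of the stack, flat on the bench. Loose box shape 150 long (own x) by 55 wide (own y) by 26 mm high (own z, up). Origin: centre of its underside.
- case_board: white painted board fixed to the bench, 90 by 64 mm and 4 mm thick, with a flat yellow silhouette (72 by 46 mm, centred) that shows the place of the yellow bit case. Origin: centre of its underside at bench height; its long side and the silhouette's length run along its own x.
- block_board: white painted board fixed to the bench, 124 by 78 mm and 4 mm thick, with a flat black silhouette (106 by 60 mm, centred) that shows the place of the black sanding block. Origin: centre of its underside at bench height; its long side and the silhouette's length run along its own x.
- tin_board: white painted board fixed to the bench, 149 by 86 mm and 4 mm thick, with a flat blue silhouette (131 by 68 mm, centred) that shows the place of the blue tin. Origin: centre of its underside at bench height; its long side and the silhouette's length run along its own x.
- stone_board: white painted board fixed to the bench, 174 by 79 mm and 4 mm thick, with a flat terracotta silhouette (156 by 61 mm, centred) that shows the place of the sharpening stone. Origin: centre of its underside at bench height; its long side and the silhouette's length run along its own x.
- jar: small loose glass jar with a brass cap, 38 mm across and 50 mm high, standing upright on the bench among the boards near the far side; to be left alone. Origin: centre of its underside.
Not all that is in view belongs to the job. Leave any purple look-alike of the case_board alone.

How it is judged:
By the outcome, as a careful person would: the job done as asked, in the order asked, and still so for the second after the job is handed in, with the robot touching nothing.
It also fails if it takes over 118 s, if anything falls off the work surface, if the arm or the gripper's body presses on something with over 40 N, if the wrist force passes 120 N, or if a joint passes its speed limit or range.

## Working session

There is one attempt and no reset: what is moved stays moved. The work goes in short steps, Python scripts to look and compute and a shell command to move; the robot and the scene stay as the last step left them, time stands still between calls to the robot, and variables do not carry over. Pictures are saved under pics/ and viewed, about 12 in all and at most 16, crops included, and the job is handed in when it is done.

```bash
ls; mkdir -p pics; python3 - <<'E'
from bench import r, viewer, nets
import cv2,numpy as np
o=r.get_obs(); print({k:np.round(v,3).tolist() for k,v in o.items()})
for n in ("top","scene"):
    p,d=viewer.grab_frame(n); cv2.imwrite(f"pics/{n}0.png",p[:,:,::-1]); np.save(f"pics/{n}0.npy",d)
    c=viewer.calibration(n); print(n,np.round(c["mtx"],1).tolist(),np.round(c["world_to_cam"],3).tolist(), [k for k in c])
    for t in "case block tin stone case_board block_board tin_board stone_board jar".split():
        print(t,[(np.round(x["location"],3).tolist(),round(x["score"],2)) for x in nets.look_for(t,n)][:4])
E
```

```text
pics
{'clock': 0.0, 'joints': [-1.382, 0.478, 0.022, 1.556, -0.012, 1.109, -0.083], 'qvel': [0.001, -0.001, 0.001, 0.001, 0.001, 0.001, -0.002], 'tau': [-0.001, -59.644, 1.608, -28.12, 0.013, 0.009, -0.0], 'tcp_pos': [0.197, 0.645, 0.23], 'orientation': [0.231, 1.558, -0.234], 'contact_force': [0.034, -0.192, 0.074], 'moment': [-0.014, -0.069, -0.002], 'grip_width': 0.085}
top [[412.6, 0.0, 248.7], [0.0, 412.6, 189.6], [0.0, 0.0, 1.0]] [[0.03, -0.999, -0.009, -0.007], [0.993, 0.029, 0.11, -0.48], [-0.11, -0.012, 0.994, -0.986], [0.0, 0.0, 0.0, 1.0]] ['mtx', 'world_to_cam']
case [([0.639, -0.163, 0.112], 0.57)]
block [([0.632, -0.145, 0.083], 0.97)]
tin [([0.597, -0.173, 0.053], 0.98)]
stone [([0.624, -0.125, 0.022], 0.75)]
case_board [([0.647, -0.333, 0.003], 0.9), ([0.463, -0.001, 0.004], 0.75), ([0.472, -0.141, 0.006], 0.75), ([0.23, 0.264, 0.001], 0.61)]
block_board [([0.456, -0.308, 0.002], 0.96)]
tin_board [([0.461, 0.322, 0.004], 0.78), ([0.628, 0.155, 0.006], 0.45)]
stone_board [([0.631, 0.153, 0.009], 0.81), ([0.597, -0.173, 0.058], 0.24)]
jar [([0.652, -0.001, 0.05], 0.51)]
scene [[398.9, 0.0, 255.8], [0.0, 398.9, 188.0], [0.0, 0.0, 1.0]] [[0.813, 0.582, 0.008, -0.37], [-0.376, 0.515, 0.77, 0.111], [0.445, -0.629, 0.638, -1.427], [0.0, 0.0, 0.0, 1.0]] ['mtx', 'world_to_cam']
case [([0.642, -0.181, 0.114], 0.9)]
block [([0.647, -0.211, 0.083], 0.78)]
tin [([0.677, -0.187, 0.054], 0.87)]
stone [([0.462, 0.322, 0.002], 0.68), ([0.649, -0.228, 0.027], 0.67)]
case_board [([0.462, -0.002, 0.005], 0.92), ([0.473, -0.141, 0.004], 0.76), ([0.644, -0.333, 0.004], 0.73), ([0.231, 0.26, 0.01], 0.54)]
block_board [([0.457, -0.307, 0.008], 0.76)]
tin_board [([0.462, 0.32, 0.005], 0.82)]
stone_board [([0.633, 0.143, 0.011], 0.92), ([0.644, -0.178, 0.113], 0.58)]
jar [([0.664, -0.014, 0.039], 0.65)]
```

View pics/top0.png

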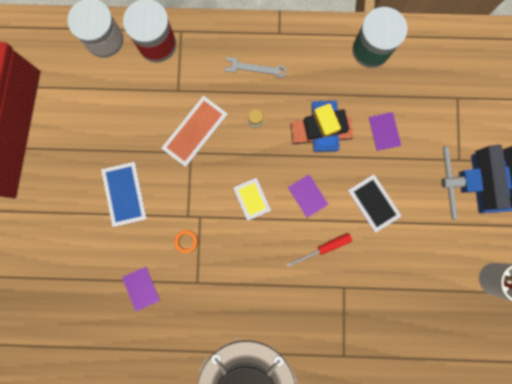

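View pics/scene0.png

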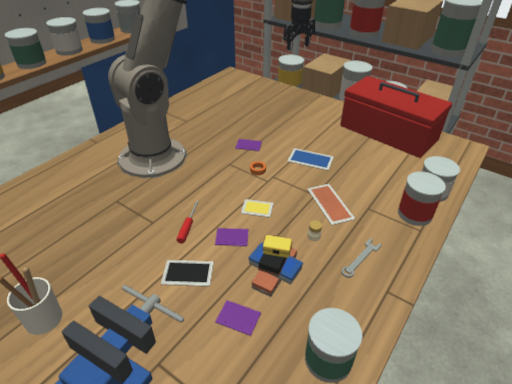

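Candidates in the top view:
- **Case:** the yellow box at (327,120) on the stack. The flat yellow silhouette at (252,199) is its board.
- **Purple look-alikes:** (308,196), (385,131) and (141,288), to be left alone.
- **Other boards:** black at (375,203), blue at (123,194), terracotta at (195,131).
- **Jar:** (256,117).

Next I measure these by colour segmentation.

```bash
cat > h.py <<'E'
from bench import r, viewer, nets
import cv2, numpy as np
from scipy.spatial.transform import Rotation as R
def hsvmask(p,col):
    h=cv2.cvtColor(p,cv2.COLOR_RGB2HSV); H,S,V=[h[...,i].astype(int) for i in range(3)]
    return {"yellow":(abs(H-28)<7)&(S>170)&(V>120),"blue":(abs(H-110)<14)&(S>130)&(V>50),
            "terra":((H<11)|(H>172))&(S>120)&(V>90),"black":(V<70),"white":(S<50)&(V>170)}[col]
def to_plane(px,name,z,cal=None):
    c=cal or viewer.calibration(name); K=c["mtx"]; T=np.linalg.inv(c["world_to_cam"])
    u=(np.asarray(px,float)-K[:2,2])/[K[0,0],K[1,1]]
    if name=="wrist":
        t=np.hypot(*u.T); s=np.sin(t)/np.maximum(t,1e-9); d=np.c_[u[:,0]*s,-u[:,1]*s,-np.cos(t)]
    else: d=np.c_[u[:,0],-u[:,1],-np.ones(len(u))]
    d=d@T[:3,:3].T; o=T[:3,3]
    return (o+d*((z-o[2])/d[:,2])[:,None])[:,:2]
def rects(p,name,col,z,cal=None,amin=60,roi=None):
    m=hsvmask(p,col).astype(np.uint8)
    if roi is not None: m=m*roi.astype(np.uint8)
    m=cv2.morphologyEx(m,cv2.MORPH_OPEN,np.ones((3,3)))
    out=[]
    for c in cv2.findContours(m,cv2.RETR_EXTERNAL,cv2.CHAIN_APPROX_NONE)[0]:
        if cv2.contourArea(c)<amin: continue
        w=to_plane(c[:,0,:],name,z,cal)
        (x,y),(a,b),th=cv2.minAreaRect((w*1000).astype(np.float32))
        if a<b: a,b,th=b,a,th+90
        th=(th+90)%180-90
        out.append((round(x,1),round(y,1),round(a,1),round(b,1),round(th,1),c[:,0].mean(0).round().tolist()))
    return out
def go(x,y,z,yaw,sym=True):
    """mm, deg of jaw direction; prints shift along tool axes & turn"""
    o=r.get_obs(); M=R.from_rotvec(o["orientation"]).as_matrix()
    d=M.T@(np.array([x,y,z])-o["tcp_pos"]*1000)
    j=np.degrees(np.arctan2(M[1,1],M[0,1]))
    t=-(yaw-j)  # tool x down: positive turn = negative yaw
    if sym: t=(t+90)%180-90
    print("tcp",(o["tcp_pos"]*1000).round(1),"jaw yaw",j.round(1),"tilt",np.degrees(np.arccos(-M[2,0])).round(2),"j7",o["joints"][6].round(2))
    print("shift tool before turn",d.round(1),"turn rad",np.radians(t).round(3),"deg",round(t,1),"steps>=",max(np.ceil(np.linalg.norm(d)/62.5),np.ceil(abs(t)/10.7)))
    a=np.radians(t);c,s=np.cos(a),np.sin(a)
    print("shift tool after turn",[d[0].round(1),(c*d[1]+s*d[2]).round(1),(-s*d[1]+c*d[2]).round(1)])
E
python3 - <<'E'
from h import *
p=cv2.imread("pics/top0.png")[:,:,::-1].copy(); d=np.load("pics/top0.npy")
for col in ("yellow","blue","terra","black"):
    for z in ((.004,.112) if col=="yellow" else (.004,)):
        print(col,z,[x for x in rects(p,"top",col,z) if 100<x[5][0]<420])
print("yellow stack depth->", d[118,327])
M=R.from_rotvec(r.get_obs()["orientation"]).as_matrix();print(M.round(2))
print(viewer.calibration("wrist"))
go(640,-170,330,0)
cv2.imwrite("pics/crop1.png",cv2.resize(p[80:170,270:390][:,:,::-1],None,fx=5,fy=5,interpolation=cv2.INTER_CUBIC))
E
```

```text
yellow 0.004 [(666.1, -187.6, 71.5, 48.0, 24.7, [327.0, 120.0])]
yellow 0.112 [(634.9, -168.5, 64.0, 42.9, 24.7, [327.0, 120.0])]
blue 0.004 [(462.7, 322.3, 123.7, 60.7, 15.1, [123.0, 194.0]), (606.9, -184.6, 60.7, 36.7, -82.6, [326.0, 143.0])]
terra 0.004 [(355.0, -209.5, 87.9, 25.6, -65.0, [335.0, 244.0]), (634.8, -117.3, 57.6, 39.0, 7.3, [299.0, 132.0]), (648.5, -234.9, 54.7, 30.7, 1.6, [347.0, 129.0]), (630.1, 151.5, 149.4, 54.8, -35.8, [194.0, 131.0]), (848.9, 253.4, 100.7, 57.1, -61.3, [159.0, 47.0])]
black 0.004 [(458.2, -307.0, 97.7, 51.1, 33.8, [375.0, 203.0]), (646.4, -148.5, 57.1, 33.9, 19.0, [312.0, 128.0]), (665.9, -225.6, 55.2, 18.7, 14.0, [342.0, 120.0]), (854.9, -271.0, 71.4, 32.8, 27.2, [362.0, 51.0])]
yellow stack depth-> 0.9422336
[[-0.    0.29  0.96]
 [ 0.    0.96 -0.29]
 [-1.    0.   -0.  ]]
{'mtx': array([[297.31863964,   0.        , 260.51731916],
       [  0.        , 297.31863964, 188.86852402],
       [  0.        ,   0.        ,   1.        ]]), 'world_to_cam': array([[ 2.92201523e-01,  9.56356640e-01,  4.97541055e-04,
        -6.74789066e-01],
       [-9.06217759e-01,  2.77048447e-01, -3.19395570e-01,
         4.16596096e-02],
       [-3.05593917e-01,  9.28769916e-02,  9.47621350e-01,
        -3.79043718e-01],
       [ 0.00000000e+00,  0.00000000e+00,  0.00000000e+00,
         1.00000000e+00]])}
tcp [197.4 645.5 231.3] jaw yaw 73.0 tilt 0.0 j7 -0.08
shift tool before turn [ -98.7 -650.4  661.7] turn rad 1.274 deg 73.0 steps>= 15.0
shift tool after turn [np.float64(-98.7), np.float64(442.6), np.float64(815.5)]
```

View pics/crop1.png

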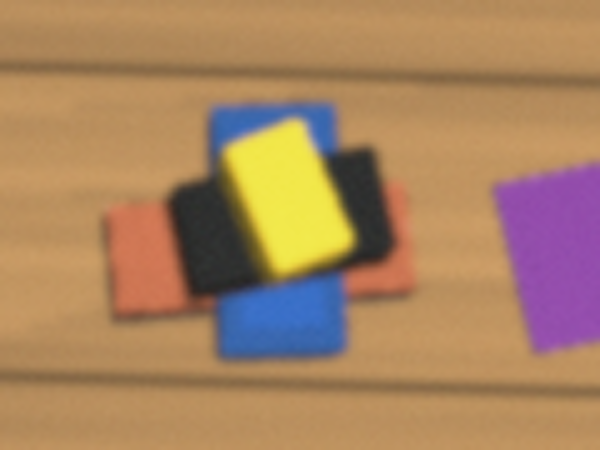

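The crop confirms the yellow case on top, lengthwise along about 25° yaw. I'll move above the stack first.

```bash
python3 -m pendant '[85,-5,-43.4,44.1,0,85,-5,-43.4,44.1,0,85,-5,-43.4,44.1,0,85,-5,-43.4,44.1,0,85,-5,-43.4,44.1,0,85,-5,-43.4,44.1,0,85,-5,-43.4,44.1,0,85,-5,-43.4,44.1,0,85,-5,-43.4,44.1,0,85,-5,-43.4,44.1,0,85,-5,-43.4,44.1,0,85,-5,-43.4,44.1,0,85,-5,-43.4,44.1,0,85,-5,-43.4,44.1,0,85,-5,-43.4,44.1,0,85,0,0,0,-0.146,85,0,0,0,-0.146,85,0,0,0,-0.146,85,0,0,0,-0.146,85,0,0,0,-0.144]' 60
python3 - <<'E'
from h import *
cal=viewer.calibration("wrist"); p,d=viewer.grab_frame("wrist"); cv2.imwrite("pics/w1.png",p[:,:,::-1])
print("cam",np.linalg.inv(cal["world_to_cam"])[:3,3])
for c,z in (("yellow",.112),("yellow",.004),("blue",.004),("terra",.004)): print(c,z,rects(p,"wrist",c,z,cal))
go(635,-168.5,220,114.7)
t,_=viewer.grab_frame("top");h=cv2.cvtColor(t,cv2.COLOR_RGB2HSV);print(h[199,252],t[199,252])
E
```

```text
clock: 3.5
tcp_pos: [0.6396, -0.1704, 0.3063]
orientation: [-0.342, 1.544, 0.342]
contact_force: [0.3, -0.5, -0.7]
grip_width: 0.085
cam [ 0.56533593 -0.20545317  0.44779893]
yellow 0.112 [(659.7, -149.9, 17.9, 8.7, -65.0, [270.0, 185.0]), (611.4, -181.0, 38.8, 6.9, -64.9, [263.0, 137.0])]
yellow 0.004 [(690.0, -132.0, 23.6, 11.6, -65.0, [270.0, 185.0]), (626.2, -173.2, 51.3, 9.2, -64.9, [263.0, 137.0])]
blue 0.004 [(701.7, -168.2, 66.4, 30.7, -86.7, [243.0, 185.0]), (485.7, 305.5, 127.3, 52.8, 43.8, [506.0, 184.0]), (600.6, -173.7, 66.8, 41.2, -87.2, [269.0, 121.0]), (566.2, -627.6, 152.1, 60.3, -82.6, [53.0, 21.0])]
terra 0.004 [(989.9, 1028.3, 86.9, 68.1, 0.8, [504.0, 374.0]), (926.8, 931.1, 75.7, 59.4, -3.6, [505.0, 362.0]), (630.4, 150.5, 153.5, 58.3, -35.8, [420.0, 220.0]), (631.7, -99.7, 58.8, 21.3, 14.3, [304.0, 160.0]), (647.0, -226.4, 58.8, 41.6, 5.6, [223.0, 132.0])]
tcp [ 639.6 -170.5  306.4] jaw yaw 115.3 tilt 0.01 j7 2.31
shift tool before turn [86.4  3.8 -3.3] turn rad 0.01 deg 0.6 steps>= 2.0
shift tool after turn [np.float64(86.4), np.float64(3.8), np.float64(-3.3)]
[ 29 167 245] [245 242  85]
```

View pics/w1.png

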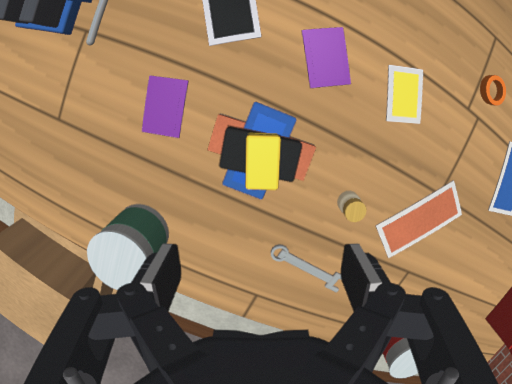

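The wrist view shows the case at (263,162), its board at (405,95), the jar at (352,208), the stone board at (420,220) and the block board at (232,18). I'll loosen the saturation threshold and refine.

```bash
sed -i 's/(S>170)&(V>120)/(S>120)\&(V>120)/' h.py; python3 - <<'E'
from h import *
cal=viewer.calibration("wrist"); p=cv2.imread("pics/w1.png")[:,:,::-1].copy(); t=cv2.imread("pics/top0.png")[:,:,::-1].copy()
for n,q,c in (("wrist",p,cal),("top",t,None)):
    for z in (.112,.004): print(n,z,rects(q,n,"yellow",z,c))
print(rects(p,"wrist","black",.004,cal)[-3:])
E
```

```text
wrist 0.112 [(636.7, -169.6, 67.0, 38.9, 24.0, [262.0, 161.0]), (486.2, -50.3, 53.3, 33.9, 24.8, [405.0, 94.0])]
wrist 0.004 [(659.7, -158.1, 88.6, 51.5, 24.0, [262.0, 161.0]), (460.8, -0.4, 70.5, 44.8, 24.8, [405.0, 94.0])]
top 0.112 [(450.3, -1.2, 60.2, 37.3, 24.9, [252.0, 199.0]), (636.4, -168.4, 66.8, 44.0, 24.7, [327.0, 120.0])]
top 0.004 [(459.9, -0.7, 67.2, 41.7, 24.9, [252.0, 199.0]), (667.9, -187.5, 74.7, 49.2, 24.7, [327.0, 120.0])]
[(475.6, -295.0, 61.0, 57.6, 33.1, [230.0, 17.0]), (559.4, -622.4, 70.4, 50.1, -84.8, [49.0, 12.0]), (572.9, -721.5, 60.4, 44.1, -82.9, [14.0, 11.0])]
```

```bash
python3 -m pendant '[65,40,2.7,-2.2,0.016,65,40,0,0,0,65,40,0,0,0,65,40,0,0,0,65,30,0,0,0,65,20,0,0,0,65,12,0,0,0,65,0,0,0,0]' 60
python3 - <<'E'
from h import *
go(636.5,-169,84,114.4)
cal=viewer.calibration("wrist"); p,d=viewer.grab_frame("wrist"); cv2.imwrite("pics/w2.png",p[:,:,::-1]); print(rects(p,"wrist","yellow",.112,cal))
E
```

```text
clock: 4.6
tcp_pos: [0.6364, -0.169, 0.0841]
orientation: [-0.325, 1.547, 0.325]
contact_force: [-1.0, -0.7, 0.0]
grip_width: 0.0651
tcp [ 636.4 -169.    84.1] jaw yaw 113.7 tilt 0.03 j7 2.35
shift tool before turn [ 0.1 -0.1  0.1] turn rad -0.011 deg -0.7 steps>= 1.0
shift tool after turn [np.float64(0.1), np.float64(-0.1), np.float64(0.1)]
[(634.9, -170.7, 67.9, 38.3, 23.3, [259.0, 265.0]), (601.1, -184.9, 30.9, 3.1, -66.2, [260.0, 201.0]), (509.7, -99.8, 36.5, 22.6, 25.4, [497.0, 102.0])]
```

View pics/w2.png

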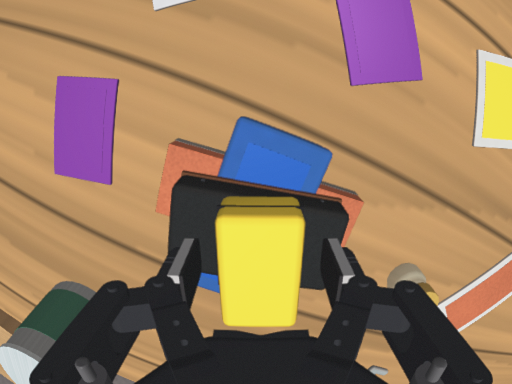

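The fingers straddle the case evenly at (180,275) and (345,275), so I'll close and lift.

```bash
python3 -m pendant '[30,0,0,0,-0.01,30,0,0,0,0,30,0,0,0,0,30,0,0,0,0,30,0,0,0,0,30,0,0,0,0,30,-5,0,0,0,30,-15,0,0,0,30,-40,0,0,0,30,-40,0,0,0,30,0,0,0,0]' 50
python3 - <<'E'
from h import *
print(r.get_obs()["grip_width"])
cal=viewer.calibration("wrist"); p,d=viewer.grab_frame("wrist"); cv2.imwrite("pics/w3.png",p[:,:,::-1]); o=r.get_obs()
print("held case top",rects(p,"wrist","yellow",o["tcp_pos"][2]-.084+.112,cal)); 
for c,z in (("blue",.054),("black",.082),("yellow",.004)): print(c,rects(p,"wrist",c,z,cal))
go(460.5,-0.5,150,114.9)
E
```

```text
clock: 6.02
tcp_pos: [0.6387, -0.1699, 0.189]
orientation: [-0.335, 1.538, 0.331]
contact_force: [-0.7, -1.1, -0.1]
grip_width: 0.0393
0.03927970971453431
held case top [(636.7, -171.0, 68.4, 38.4, 23.6, [261.0, 262.0]), (603.1, -185.8, 31.4, 3.1, -65.7, [262.0, 198.0]), (526.6, -132.2, 25.1, 16.0, 25.1, [445.0, 95.0])]
blue [(691.3, -198.5, 19.6, 7.6, 6.6, [215.0, 211.0]), (596.4, -177.4, 59.8, 37.5, -86.8, [272.0, 132.0]), (570.1, -526.0, 58.4, 32.8, -83.2, [15.0, 12.0])]
black [(849.9, -79.5, 800.7, 342.7, -65.1, [257.0, 330.0]), (634.9, -173.7, 96.7, 56.8, -76.7, [259.0, 176.0]), (512.5, -264.2, 45.6, 16.6, -69.1, [220.0, 7.0])]
yellow [(771.1, -111.2, 193.3, 108.6, 23.6, [261.0, 262.0]), (676.2, -153.0, 88.8, 8.8, -65.7, [262.0, 198.0]), (460.1, -1.3, 71.0, 45.1, 25.1, [445.0, 95.0])]
tcp [ 637.4 -169.2  186.6] jaw yaw 114.4 tilt 0.21 j7 2.32
shift tool before turn [ 35.9 226.8 -91.7] turn rad -0.009 deg -0.5 steps>= 4.0
shift tool after turn [np.float64(35.9), np.float64(227.6), np.float64(-89.5)]
```

View pics/w3.png

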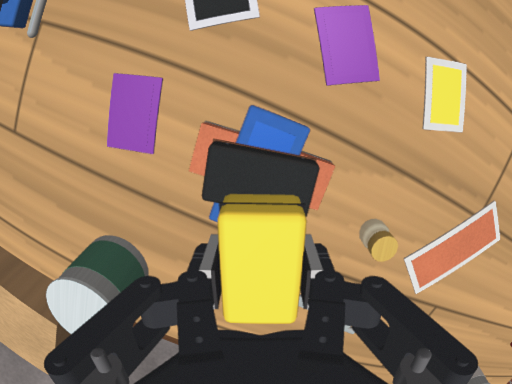

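Case held, with the rest of the stack undisturbed. Next I carry it to its board.

```bash
python3 -m pendant '[30,0,37.8,-15.1,-0.009,30,4,37.8,-15.1,0,30,10,37.8,-15.1,0,30,20,37.8,-15.1,0,30,30,37.8,-15.1,0,30,30,37.8,-15.1,0,30,30,0,0,0,30,10,0,0,0,30,0,0,0,0]' 50
python3 - <<'E'
from h import *
cal=viewer.calibration("wrist"); p,d=viewer.grab_frame("wrist"); cv2.imwrite("pics/w4.png",p[:,:,::-1]); o=r.get_obs()
print("held case top",rects(p,"wrist","yellow",o["tcp_pos"][2]+.028,cal)); 
print(rects(p,"wrist","yellow",.004,cal));print(rects(p,"wrist","white",.004,cal))
go(461,-0.2,6.5,114.9)
E
```

```text
clock: 7.2
tcp_pos: [0.4589, -0.0016, 0.0499]
orientation: [-0.34, 1.545, 0.34]
contact_force: [0.1, -0.2, -2.0]
grip_width: 0.0388
held case top [(455.3, -3.6, 66.1, 37.5, 24.1, [261.0, 263.0]), (417.2, -20.8, 29.9, 15.2, -65.3, [262.0, 184.0])]
[(501.8, 18.0, 109.7, 62.2, 24.1, [261.0, 263.0]), (438.6, -10.6, 49.6, 25.1, -65.3, [262.0, 184.0])]
[(559.2, 157.4, 18.5, 9.7, -37.2, [362.0, 356.0]), (464.6, 281.5, 112.4, 9.4, 15.1, [490.0, 307.0]), (436.2, -11.3, 64.0, 39.1, -66.5, [264.0, 172.0])]
tcp [459.6  -1.6  50.5] jaw yaw 114.8 tilt 0.02 j7 2.06
shift tool before turn [44.   0.6  1.9] turn rad -0.001 deg -0.1 steps>= 1.0
shift tool after turn [np.float64(44.0), np.float64(0.6), np.float64(1.9)]
```

```bash
python3 -m pendant '[30,20,0.6,1.9,0,30,12,0,0,0,30,7,0,0,0,30,3,0,0,0,30,1.5,0,0,0,30,0,0,0,0,30,0,0,0,0]' 50
python3 - <<'E'
from h import *
go(461,-0.2,6,114.9); print(r.get_obs()["contact_force"])
E
```

```text
clock: 8.12
tcp_pos: [0.4606, 0.0001, 0.0076]
orientation: [-0.34, 1.543, 0.34]
contact_force: [-2.9, -0.2, 7.5]
grip_width: 0.039
tcp [4.606e+02 1.000e-01 7.600e+00] jaw yaw 114.9 tilt 0.03 j7 2.09
shift tool before turn [ 1.6 -0.5  0.2] turn rad -0.001 deg -0.0 steps>= 1.0
shift tool after turn [np.float64(1.6), np.float64(-0.5), np.float64(0.2)]
[-2.87512494 -0.24256423  7.540119  ]
```

Seated (7.5 N). Release and back off.

```bash
python3 -m pendant '[60,0,0,0,0,60,0,0,0,0,60,0,0,0,0,60,-10,0,0,0,60,-40,0,0,0,85,-60,0,0,0,85,-60,0,0,0,85,-60,0,0,0,85,0,-40,0,0,85,0,-40,0,0,85,0,0,0,0]' 50
python3 - <<'E'
from h import *
cal=viewer.calibration("wrist"); p,d=viewer.grab_frame("wrist"); cv2.imwrite("pics/w5.png",p[:,:,::-1]); t,_=viewer.grab_frame("top");cv2.imwrite("pics/t5.png",t[:,:,::-1])
for n,q,c in (("wrist",p,cal),("top",t,None)):
    print(n,"case z34",rects(q,n,"yellow",.034,c)); print(" white",rects(q,n,"white",.004,c))
    print(" blk",rects(q,n,"black",.082,c)); print(" blk board",rects(q,n,"black",.004,c));print(" tin",rects(q,n,"blue",.004,c))
go(640,-165,300,0)
E
```

```text
clock: 9.5
tcp_pos: [0.4946, -0.0753, 0.2376]
orientation: [-0.338, 1.543, 0.335]
contact_force: [-0.5, -0.5, -0.3]
grip_width: 0.0851
wrist case z34 [(459.6, -5.3, 72.9, 44.8, 26.4, [322.0, 154.0])]
 white [(797.5, -38.1, 45.7, 14.5, 80.5, [208.0, 323.0]), (1032.8, -398.8, 145.8, 100.1, -18.2, [36.0, 317.0]), (668.2, 122.6, 80.0, 78.2, 53.7, [321.0, 302.0]), (571.4, 191.9, 78.8, 31.2, 55.3, [393.0, 264.0]), (462.6, 320.3, 148.8, 85.5, 14.6, [467.0, 235.0]), (469.6, 36.1, 39.2, 4.8, 24.4, [344.0, 174.0]), (459.1, -1.2, 88.4, 64.1, 26.2, [316.0, 145.0]), (458.1, -306.2, 123.5, 77.9, 33.5, [117.0, 66.0])]
 blk [(770.0, 49.3, 1245.5, 513.4, -65.3, [254.0, 326.0]), (450.3, -265.7, 81.7, 45.4, 33.3, [116.0, 66.0])]
 blk board [(861.9, 91.0, 1572.5, 648.2, -65.3, [254.0, 326.0]), (458.2, -306.7, 103.2, 57.3, 33.3, [116.0, 66.0])]
 tin [(735.6, -194.8, 39.3, 16.9, -76.6, [131.0, 262.0]), (463.0, 321.5, 128.0, 64.4, 14.9, [473.0, 237.0]), (621.2, -185.8, 70.1, 46.3, -85.9, [153.0, 203.0])]
top case z34 [(459.1, -0.9, 68.5, 42.2, 24.9, [251.0, 198.0])]
 white [(67.6, 57.4, 151.0, 49.2, -51.3,
[... 727 characters left out ...]
8.0]), (516.1, -538.9, 141.4, 38.0, 5.2, [486.0, 179.0]), (823.9, -247.0, 52.5, 26.2, 25.7, [359.0, 48.0])]
 blk board [(458.2, -306.9, 97.4, 51.4, 33.8, [375.0, 203.0]), (580.6, -640.9, 53.9, 17.5, -2.2, [508.0, 158.0]), (528.3, -582.7, 153.0, 41.1, 5.2, [486.0, 179.0]), (861.2, -266.8, 56.8, 28.4, 25.7, [359.0, 48.0])]
 tin [(523.6, -553.9, 58.8, 42.9, 5.2, [474.0, 180.0]), (462.7, 322.3, 123.7, 60.7, 15.1, [123.0, 194.0]), (531.9, -641.4, 53.5, 10.3, 5.9, [508.0, 178.0])]
tcp [493.8 -72.3 236.9] jaw yaw 114.8 tilt 0.03 j7 2.12
shift tool before turn [ -63.2 -145.5   93.8] turn rad -1.138 deg -65.2 steps>= 7.0
shift tool after turn [np.float64(-63.2), np.float64(-146.2), np.float64(-92.7)]
```

View pics/w5.png

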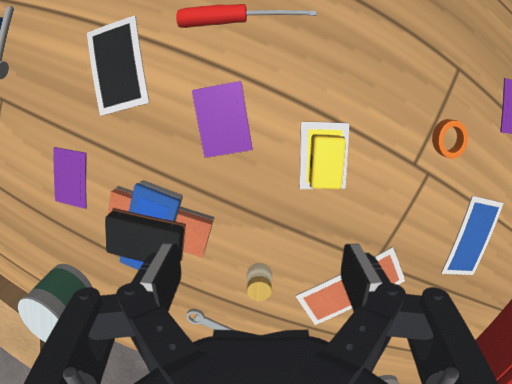

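The case lies on its board at (325,158). The top view puts it at (459,-1) at 24.9°, against the board at (460,-0.5) at 24.9°. On to the block.

```bash
cat >> h.py <<'E'
def drect(p,d,name,col,zlo,zhi,cen,rad=.12,cal=None):
    """rect (mm) of coloured pixels whose depth puts them in the height band, near cen (m)"""
    c=cal or viewer.calibration(name); K=c["mtx"]; T=np.linalg.inv(c["world_to_cam"])
    v,u=np.nonzero((d>0)&(hsvmask(p,col) if col else True)); D=d[v,u]
    n=(np.c_[u,v]-K[:2,2])/K[0,0]
    if name=="wrist":
        t=np.hypot(*n.T); n=n*(np.tan(np.minimum(t,1.4))/np.maximum(t,1e-9))[:,None]
    w=np.c_[n[:,0]*D,-n[:,1]*D,-D]@T[:3,:3].T+T[:3,3]
    k=(w[:,2]>zlo)&(w[:,2]<zhi)&(np.hypot(*(w[:,:2]-cen).T)<rad)
    if k.sum()<20: return None
    m=np.zeros(d.shape,np.uint8); m[v[k],u[k]]=1; m=cv2.morphologyEx(m,cv2.MORPH_OPEN,np.ones((3,3)))
    q=w[k&(m[v,u]>0)]
    if len(q)<20: return None
    (x,y),(a,b),th=cv2.minAreaRect((q[:,:2]*1000).astype(np.float32))
    if a<b: a,b,th=b,a,th+90
    return [round(float(g),1) for g in (x,y,a,b,(th+90)%180-90,np.median(q[:,2])*1000)],len(q)
E
python3 -m pendant '[85,-16,-36.5,23.5,0,85,-16,-36.5,23.5,0,85,-16,-36.5,23.5,0,85,-16,-36.5,23.5,0,85,0,0,0,0.176,85,0,0,0,0.176,85,0,0,0,0.176,85,0,0,0,0.176,85,0,0,0,0.176,85,0,0,0,0.176,85,0,0,0,0.176,85,0,0,0,0.176,85,0,0,0,0.176,85,0,0,0,0.176,85,0,0,0,0]' 60
python3 - <<'E'
from h import *
cal=viewer.calibration("wrist"); p,d=viewer.grab_frame("wrist"); cv2.imwrite("pics/w6.png",p[:,:,::-1])
t,dt=viewer.grab_frame("top")
for n,q,e,c in (("wrist",p,d,cal),("top",t,dt,None)):
    print(n,drect(q,e,n,None,.074,.092,[.64,-.17],.09,c), drect(q,e,n,"blue",.046,.062,[.64,-.17],.09,c),drect(q,e,n,"terra",.015,.035,[.64,-.17],.09,c))
    print(drect(q,e,n,"yellow",.026,.042,[.46,0],.06,c))
    print(" blk",rects(q,n,"black",.082,c)); 
go(635,-171,84,14)
E
```

```text
clock: 11.48
tcp_pos: [0.6408, -0.1634, 0.3003]
orientation: [1.025, 1.318, -1.025]
contact_force: [0.1, 1.1, -0.2]
grip_width: 0.0852
wrist ([637.6, -172.1, 100.0, 54.0, -77.1, 80.7], 3277) ([639.5, -173.7, 122.7, 61.0, 2.8, 53.0], 1995) ([637.4, -170.5, 149.4, 54.1, -83.5, 24.9], 832)
([464.0, -0.2, 65.0, 38.9, 23.5, 32.5], 1092)
 blk [(735.3, -548.6, 1499.5, 585.8, 14.3, [271.0, 327.0]), (487.7, -267.1, 84.1, 46.5, 33.3, [137.0, 204.0]), (637.0, -170.1, 98.1, 51.4, -76.5, [256.0, 162.0])]
top None None None
None
 blk [(383.5, -44.2, 321.6, 86.5, 61.0, [273.0, 228.0]), (451.5, -284.1, 89.9, 47.1, 33.8, [375.0, 203.0]), (565.7, -592.8, 47.4, 16.2, -2.2, [508.0, 157.0]), (516.4, -538.9, 140.4, 36.2, 5.7, [486.0, 179.0])]
tcp [ 640.8 -164.1  300.5] jaw yaw 14.3 tilt 0.05 j7 0.75
shift tool before turn [216.5  -7.2   5.5] turn rad 0.005 deg 0.3 steps>= 4.0
shift tool after turn [np.float64(216.5), np.float64(-7.2), np.float64(5.5)]
```

View pics/w6.png

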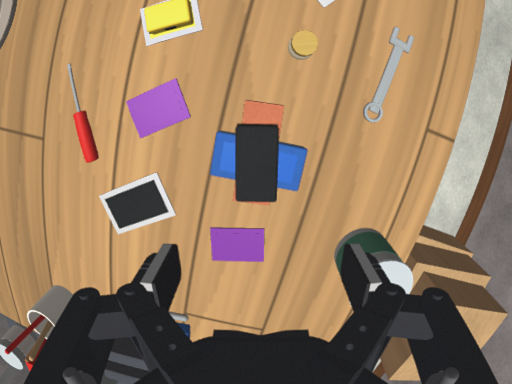

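The block's top is at (637.4,-171.4), yaw -77°, and the depth-based size matches. Descend.

```bash
python3 -m pendant '[80,40,-5.1,6.2,0.022,80,50,0,0,0,80,50,0,0,0,80,45,0,0,0,80,30,0,0,0,80,20,0,0,0,80,10,0,0,0,80,0,0,0,0]' 60
python3 - <<'E'
from h import *
cal=viewer.calibration("wrist"); p,d=viewer.grab_frame("wrist"); cv2.imwrite("pics/w7.png",p[:,:,::-1])
print(drect(p,d,"wrist","black",.074,.086,[.64,-.17],.075,cal)); print(r.get_obs()["contact_force"])
go(637.4,-171.4,55.5,13)
E
```

```text
clock: 12.58
tcp_pos: [0.6376, -0.1725, 0.0559]
orientation: [1.043, 1.307, -1.043]
contact_force: [-0.2, -0.1, -0.3]
grip_width: 0.0803
([636.4, -168.1, 101.1, 90.9, 70.0, 80.8], 18786)
[ 0.16912357  0.43357354 -0.27548799]
tcp [ 638.  -172.7   56.6] jaw yaw 12.8 tilt 0.07 j7 0.89
shift tool before turn [ 1.1 -0.3 -1.4] turn rad -0.004 deg -0.2 steps>= 1.0
shift tool after turn [np.float64(1.1), np.float64(-0.3), np.float64(-1.4)]
```

View pics/w7.png

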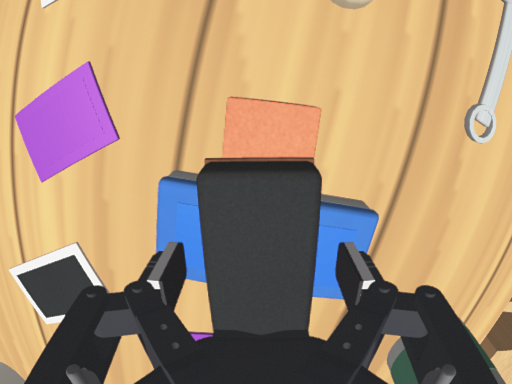

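```bash
python3 -m pendant '[40,0,0,-1,0,40,0,0,0,0,40,0,0,0,0,40,0,0,0,0,40,0,0,0,0,40,0,0,0,0,40,-5,0,0,0,40,-15,0,0,0,40,-40,0,0,0,40,-20,0,0,0,40,0,0,0,0,40,0,0,0,0]' 60
python3 - <<'E'
from h import *
cal=viewer.calibration("wrist"); p,d=viewer.grab_frame("wrist"); o=r.get_obs()
print(o["grip_width"],o["tcp_pos"],viewer.calibration("wrist") and np.linalg.inv(cal["world_to_cam"])[:3,3])
for c,z in (("blue",.053),("terra",.025)):print(c,drect(p,d,"wrist",c,z-.008,z+.008,[.64,-.17],.09,cal))
t,dt=viewer.grab_frame("top"); cv2.imwrite("pics/t8.png",t[:,:,::-1])
print(d[200:320:30,260]); 
go(458.2,-306.8,56,-56.5)
E
```

```text
clock: 14.12
tcp_pos: [0.6366, -0.1709, 0.1347]
orientation: [1.043, 1.308, -1.044]
contact_force: [0.5, 0.1, -2.4]
grip_width: 0.0529
0.052874650538959234 [ 0.63641183 -0.17087828  0.13433643] [ 0.6186264  -0.09160754  0.27627101]
blue ([639.6, -173.5, 123.0, 60.5, 3.3, 52.8], 1959)
terra ([631.6, -120.6, 54.0, 49.2, 6.6, 24.9], 2794)
[0.12552738 0.13193671 0.13429552 0.14120786]
tcp [ 636.4 -171.   134.3] jaw yaw 12.8 tilt 0.14 j7 0.84
shift tool before turn [  78.6 -203.7   93.1] turn rad 1.209 deg 69.3 steps>= 7.0
shift tool after turn [np.float64(78.6), np.float64(15.0), np.float64(223.5)]
```

Block held and the tin is undisturbed. Turn and carry it to the block board.

```bash
python3 -m pendant '[40,0,0,0,0.173,40,0,0,0,0.173,40,0,0,0,0.173,40,0,0,0,0.173,40,0,0,0,0.173,40,0,0,0,0.173,40,0,0,0,0.171,40,0,3,44.7,0,40,0,3,44.7,0,40,10,3,44.7,0,40,20,3,44.7,0,40,20,3,44.7,0,40,20,0,0,0,40,8,0,0,0,40,0,0,0,0]' 60
python3 - <<'E'
from h import *
cal=viewer.calibration("wrist"); p,d=viewer.grab_frame("wrist"); cv2.imwrite("pics/w9.png",p[:,:,::-1])
z=r.get_obs()["tcp_pos"][2]
print("held",drect(p,d,"wrist",None,z+.02,z+.032,r.get_obs()["tcp_pos"][:2],.055,cal),"board",drect(p,d,"wrist","white",-.01,.012,[.458,-.307],.09,cal))
go(458.2,-306.8,6,-56.5)
E
```

```text
clock: 16.1
tcp_pos: [0.46, -0.3064, 0.0571]
orientation: [1.887, 0.571, -1.889]
contact_force: [0.5, 0.1, -1.5]
grip_width: 0.0528
held ([462.8, -305.3, 92.2, 80.2, 33.6, 80.7], 18469) board ([497.5, -280.7, 78.8, 29.1, -56.2, 2.8], 2121)
tcp [ 460.3 -306.7   57.6] jaw yaw -56.4 tilt 0.01 j7 0.26
shift tool before turn [51.6 -1.1  1.8] turn rad 0.002 deg 0.1 steps>= 1.0
shift tool after turn [np.float64(51.6), np.float64(-1.1), np.float64(1.8)]
```

View pics/w9.png

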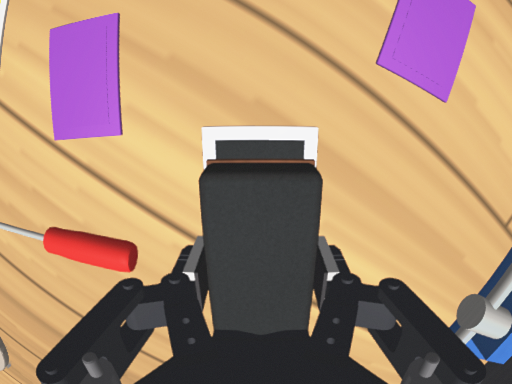

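```bash
python3 -m pendant '[40,20,-1.1,1.2,0.002,40,14,0,0,0,40,9,0,0,0,40,4,0,0,0,40,2,0,0,0,40,1,0,0,0,40,0,0,0,0]' 60
python3 - <<'E'
from h import *
go(458.2,-306.8,6,-56.5)
E
```

```text
clock: 17.02
tcp_pos: [0.4577, -0.3072, 0.008]
orientation: [1.89, 0.567, -1.89]
contact_force: [1.0, -0.1, -1.5]
grip_width: 0.0527
tcp [ 457.7 -307.2    8. ] jaw yaw -56.6 tilt 0.03 j7 0.33
shift tool before turn [ 2.  -0.1 -0.6] turn rad -0.002 deg -0.1 steps>= 1.0
shift tool after turn [np.float64(2.0), np.float64(-0.1), np.float64(-0.6)]
```

```bash
python3 -m pendant '[40,1,0,0,0,40,0.6,0,0,0,40,0,0,0,0]' 60
```

```text
clock: 17.4
tcp_pos: [0.4578, -0.3072, 0.0071]
orientation: [1.891, 0.567, -1.889]
contact_force: [-2.3, 2.9, 8.1]
grip_width: 0.0528
```

```bash
python3 -m pendant '[75,0,0,0,0,75,0,0,0,0,75,0,0,0,0,75,-10,0,0,0,75,-40,0,0,0,85,-60,0,0,0,85,-60,0,0,0,85,-60,0,0,0,85,-40,0,0,0.176,85,0,0,0,0.176,85,0,0,0,0.177,85,0,0,0,0]' 60
python3 - <<'E'
from h import *
cal=viewer.calibration("wrist"); p,d=viewer.grab_frame("wrist"); cv2.imwrite("pics/w10.png",p[:,:,::-1])
print("block",drect(p,d,"wrist",None,.023,.042,[.458,-.307],.07,cal),"board",drect(p,d,"wrist","white",-.01,.012,[.458,-.307],.09,cal))
print("case",drect(p,d,"wrist","yellow",.026,.042,[.46,0],.06,cal),"board",drect(p,d,"wrist","white",-.01,.012,[.46,0],.07,cal))
go(639.6,-173.5,300,-86.8)
E
```

```text
clock: 18.9
tcp_pos: [0.4573, -0.3071, 0.2764]
orientation: [2.193, 0.06, -2.194]
contact_force: [-0.1, 0.3, -0.3]
grip_width: 0.085
block ([458.2, -308.0, 100.5, 54.9, 34.2, 30.6], 2890) board ([457.7, -307.3, 125.5, 78.9, 33.4, 2.8], 1306)
case ([462.4, -0.4, 65.1, 41.1, 22.3, 32.6], 824) board ([459.6, 1.0, 90.9, 67.9, 24.7, 2.7], 417)
tcp [ 457.2 -307.2  276.4] jaw yaw -86.7 tilt 0.02 j7 -0.4
shift tool before turn [ -23.7 -123.1 -189.6] turn rad 0.001 deg 0.1 steps>= 4.0
shift tool after turn [np.float64(-23.7), np.float64(-123.3), np.float64(-189.5)]
```

View pics/w10.png

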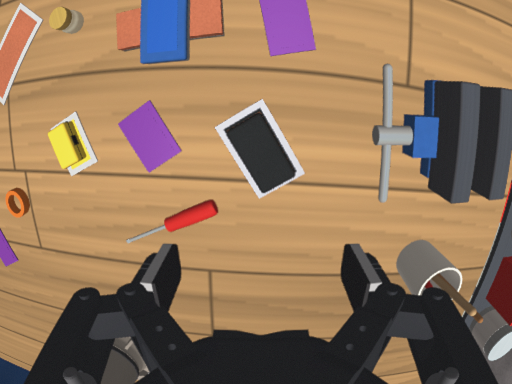

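Block placed (offset about 1 mm, 0.8°). Next, above the tin.

```bash
python3 -m pendant '[85,-5,-24.6,-37.9,0,85,-5,-24.6,-37.9,0,85,-5,-24.6,-37.9,0,85,-5,-24.6,-37.9,0,85,-4,-24.6,-37.9,0,85,0,0,0,0,85,0,0,0,0]' 60
python3 - <<'E'
from h import *
cal=viewer.calibration("wrist"); p,d=viewer.grab_frame("wrist")
print("tin",drect(p,d,"wrist","blue",.043,.064,[.64,-.17],.09,cal),"stone",drect(p,d,"wrist","terra",.015,.035,[.64,-.17],.1,cal),rects(p,"wrist","blue",.054,cal))
t,dt=viewer.grab_frame("top");print(drect(t,dt,"top","yellow",.024,.044,[.46,0],.06),"board",drect(t,dt,"top","white",-.01,.012,[.46,0],.07))
go(639.6,-173.5,27.5,-86.8)
E
```

```text
clock: 19.82
tcp_pos: [0.6394, -0.1749, 0.3003]
orientation: [2.193, 0.06, -2.194]
contact_force: [0.2, -1.5, -0.5]
grip_width: 0.0847
tin ([640.8, -174.7, 121.6, 59.5, 2.8, 52.9], 3901) stone ([638.1, -170.7, 149.1, 55.1, -83.5, 24.8], 2097) [(-210.8, 709.4, 209.5, 87.6, -34.6, [7.0, 378.0]), (493.5, 264.9, 112.8, 55.9, 15.1, [23.0, 225.0]), (532.0, -573.3, 154.6, 148.6, 2.9, [472.0, 224.0]), (641.3, -174.6, 120.5, 59.2, 3.1, [260.0, 152.0])]
([458.1, -1.2, 55.4, 39.8, 23.6, 33.3], 346) board ([454.5, -3.2, 79.5, 64.7, 25.1, 3.3], 253)
tcp [ 638.9 -175.5  300.5] jaw yaw -87.0 tilt 0.01 j7 -0.72
shift tool before turn [273.   -1.9  -0.8] turn rad -0.004 deg -0.2 steps>= 5.0
shift tool after turn [np.float64(273.0), np.float64(-1.9), np.float64(-0.8)]
```

```bash
python3 -m pendant '[85,40,-0.9,-1.5,0,85,55,0,0,0,85,55,0,0,0,85,50,0,0,0,85,40,0,0,0,85,20,0,0,0,85,10,0,0,0,85,3,0,0,0,85,0,0,0,0]' 60
python3 - <<'E'
from h import *
cal=viewer.calibration("wrist"); p,d=viewer.grab_frame("wrist"); cv2.imwrite("pics/w11.png",p[:,:,::-1])
go(640.5,-174.3,27.5,-87)
E
```

```text
clock: 21.05
tcp_pos: [0.6423, -0.1735, 0.0284]
orientation: [2.196, 0.059, -2.192]
contact_force: [0.8, -0.3, -0.5]
grip_width: 0.0849
tcp [ 642.3 -173.4   28.4] jaw yaw -86.9 tilt 0.1 j7 -0.54
shift tool before turn [0.9 0.8 1.9] turn rad 0.002 deg 0.1 steps>= 1.0
shift tool after turn [np.float64(0.9), np.float64(0.8), np.float64(1.9)]
```

View pics/w11.png

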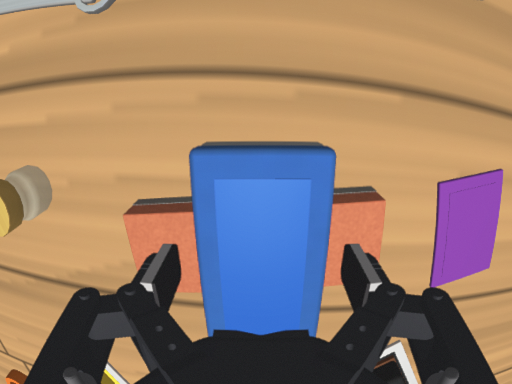

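```bash
python3 -m pendant '[45,0,0.4,1.5,0,45,0,0,0,0,45,0,0,0,0,45,0,0,0,0,45,0,0,0,0,45,0,0,0,0,45,-5,0,0,0,45,-15,0,0,0,45,-40,0,0,0,45,-40,0,0,0,45,0,0,0,0,45,0,0,0,0]' 80
python3 - <<'E'
from h import *
cal=viewer.calibration("wrist"); p,d=viewer.grab_frame("wrist"); o=r.get_obs(); z=o["tcp_pos"][2]
print("held",drect(p,d,"wrist","blue",z+.012,z+.035,o["tcp_pos"][:2],.09,cal),"stone",drect(p,d,"wrist","terra",.015,.035,[.64,-.17],.1,cal))
go(462.7,322,60,-75)
E
```

```text
clock: 22.6
tcp_pos: [0.6398, -0.173, 0.1267]
orientation: [2.194, 0.06, -2.195]
contact_force: [-1.1, 0.2, -3.7]
grip_width: 0.0603
held ([648.1, -173.0, 107.6, 61.8, 3.3, 151.1], 24718) stone ([637.8, -170.7, 149.3, 54.8, -83.5, 24.8], 1428)
tcp [ 639.5 -172.8  126. ] jaw yaw -86.9 tilt 0.13 j7 -0.61
shift tool before turn [  66.9 -503.6  149.7] turn rad -0.208 deg -11.9 steps>= 9.0
shift tool after turn [np.float64(66.9), np.float64(-523.6), np.float64(42.6)]
```

```bash
python3 -m pendant '[45,0,-40,12,0,45,0,-51.5,15.3,0,45,0,-51.5,15.3,0,45,0,-51.5,15.3,0,45,0,-51.5,15.3,0,45,0,-51.5,15.3,0,45,0,-51.5,15.3,0,45,0,-51.5,15.3,0,45,0,-51.5,15.3,0,45,0,-51.6,15.3,0,45,10,0,0,-0.104,45,20,0,0,-0.104,45,25,0,0,0,45,10,0,0,0,45,0,0,0,0,45,0,0,0,0]' 80
python3 - <<'E'
from h import *
cal=viewer.calibration("wrist"); p,d=viewer.grab_frame("wrist"); cv2.imwrite("pics/w12.png",p[:,:,::-1])
print("board",rects(p,"wrist","white",.004,cal))
go(462.7,322,8,-75)
E
```

```text
clock: 24.65
tcp_pos: [0.4641, 0.3211, 0.0628]
orientation: [2.083, 0.274, -2.081]
contact_force: [0.2, 0.2, -2.2]
grip_width: 0.0605
board [(438.1, 23.0, 74.1, 20.8, 43.3, [506.0, 284.0]), (524.2, 339.0, 85.1, 23.4, -74.1, [257.0, 117.0]), (613.9, 163.9, 134.5, 78.4, -35.8, [465.0, 98.0])]
tcp [464.2 321.3  62.9] jaw yaw -75.0 tilt 0.07 j7 -1.09
shift tool before turn [54.9 -1.1  1.3] turn rad -0.0 deg -0.0 steps>= 1.0
shift tool after turn [np.float64(54.9), np.float64(-1.1), np.float64(1.3)]
```

View pics/w12.png

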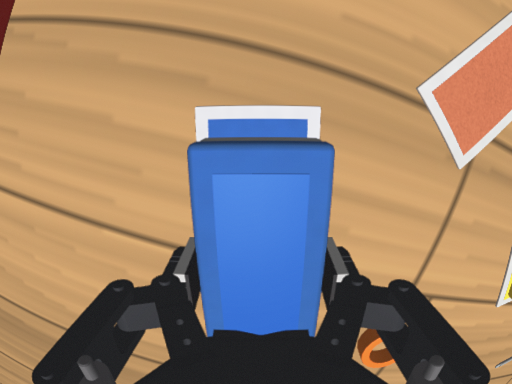

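```bash
python3 -m pendant '[45,20,-1.1,1.8,0,45,16,0,0,0,45,10,0,0,0,45,5,0,0,0,45,2.5,0,0,0,45,1.2,0,0,0,45,0,0,0,0,45,0,0,0,0]' 80
python3 - <<'E'
from h import *
go(462.7,322,6,-75)
E
```

```text
clock: 25.7
tcp_pos: [0.4617, 0.3219, 0.0078]
orientation: [2.082, 0.274, -2.081]
contact_force: [-0.6, 0.7, -3.5]
grip_width: 0.0603
tcp [461.7 321.9   7.8] jaw yaw -75.0 tilt 0.03 j7 -1.03
shift tool before turn [ 1.8  0.2 -1. ] turn rad -0.0 deg -0.0 steps>= 1.0
shift tool after turn [np.float64(1.8), np.float64(0.2), np.float64(-1.0)]
```

```bash
python3 -m pendant '[45,0.8,0,0,0,45,0.6,0,0,0,45,0,0,0,0]' 80
```

```text
clock: 26.08
tcp_pos: [0.4616, 0.3219, 0.0065]
orientation: [2.082, 0.275, -2.082]
contact_force: [-3.2, -0.4, 2.8]
grip_width: 0.0604
```

```bash
python3 -m pendant '[85,0,0,0,0,85,0,0,0,0,85,0,0,0,0,85,0,0,0,0,85,-10,0,0,0,85,-40,0,0,0,85,-60,0,0,0,85,-60,0,0,0,85,-60,0,0,0,85,-40,0,0,0,85,0,0,0,0]' 60
python3 - <<'E'
from h import *
cal=viewer.calibration("wrist"); p,d=viewer.grab_frame("wrist"); cv2.imwrite("pics/w13.png",p[:,:,::-1])
print("tin",drect(p,d,"wrist","blue",.023,.042,[.462,.322],.08,cal),"board",drect(p,d,"wrist","white",-.01,.012,[.462,.322],.1,cal))
print("case",drect(p,d,"wrist","yellow",.024,.042,[.46,0],.06,cal),"board",drect(p,d,"wrist","white",-.01,.012,[.46,0],.07,cal))
print("stone board",drect(p,d,"wrist","white",-.01,.012,[.63,.151],.11,cal))
go(638,-170.7,300,6.5)
E
```

```text
clock: 27.45
tcp_pos: [0.4633, 0.3217, 0.2799]
orientation: [2.089, 0.278, -2.079]
contact_force: [-0.1, 0.2, -0.4]
grip_width: 0.0848
tin ([462.8, 322.3, 122.4, 61.2, 15.4, 30.9], 3992) board ([462.1, 322.1, 151.4, 87.0, 15.0, 2.7], 1529)
case ([463.3, 1.3, 65.4, 40.4, 23.9, 32.5], 711) board ([460.2, 0.2, 89.2, 62.7, 24.8, 2.8], 355)
stone board ([630.7, 150.4, 177.2, 80.7, -35.8, 3.0], 1545)
tcp [462.  321.8 277.7] jaw yaw -75.0 tilt 0.19 j7 -1.35
shift tool before turn [-23.6 521.2 -42.6] turn rad -1.423 deg -81.5 steps>= 9.0
shift tool after turn [np.float64(-23.6), np.float64(119.1), np.float64(509.2)]
```

View pics/w13.png

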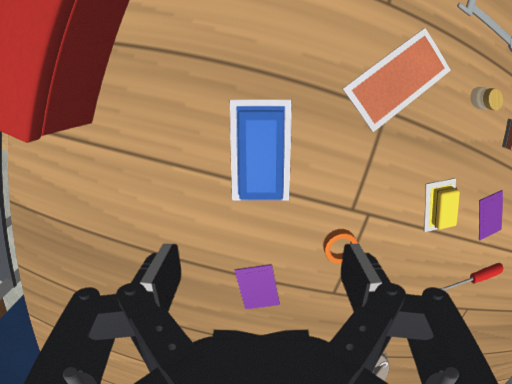

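Tin placed well. On the way to the stone I'll check the case from directly above, since two oblique views hint at a 3 mm offset along its length.

```bash
python3 -m pendant '[85,0,45,11,0,85,0,52,12.6,0,85,0,52,12.6,0,85,0,55,13,0,85,0,55,13,0,85,0,54,13,0,85,0,0,0,0,85,0,0,0,0]' 60
python3 - <<'E'
from h import *
cal=viewer.calibration("wrist"); p,d=viewer.grab_frame("wrist"); cv2.imwrite("pics/w14.png",cv2.resize(p[90:210,180:340][:,:,::-1],None,fx=4,fy=4,interpolation=cv2.INTER_CUBIC))
print("case",drect(p,d,"wrist","yellow",.026,.042,[.46,0],.06,cal),"board",drect(p,d,"wrist","white",-.01,.012,[.46,0],.07,cal))
go(638,-170.7,300,6.5)
E
```

```text
clock: 28.5
tcp_pos: [0.4693, 0.0004, 0.2754]
orientation: [2.081, 0.274, -2.084]
contact_force: [-0.8, 0.1, 0.0]
grip_width: 0.0849
case ([463.6, 0.7, 64.4, 40.4, 24.1, 32.5], 1403) board ([459.4, -0.9, 92.0, 63.9, 25.1, 2.7], 1083)
tcp [469.5   1.1 275.5] jaw yaw -74.9 tilt 0.08 j7 -1.09
shift tool before turn [ -24.7  209.7 -118. ] turn rad -1.421 deg -81.4 steps>= 8.0
shift tool after turn [np.float64(-24.7), np.float64(148.0), np.float64(189.7)]
```

View pics/w14.png

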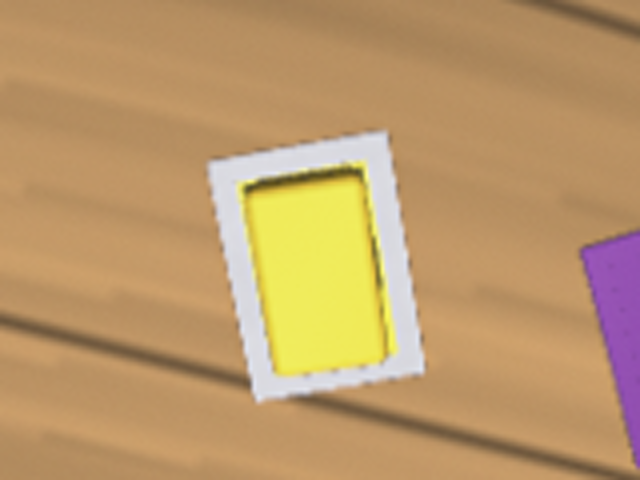

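The board (459.6,-0.5) and case (463.5,0.8) show the case about 4 mm off along its length, also visible at (300,370) in the crop. Mend it now: regrip, lift 3 mm, shift 4 mm back.

```bash
python3 -m pendant '[65,0,0,0,-0.171,65,50,-1.9,5.7,0,65,60,0,0,0,65,60,0,0,0,65,50,0,0,0,65,30,0,0,0,65,12,0,0,0,65,5,0,0,0,65,0,0,0,0,65,0,0,0,0]' 50
python3 - <<'E'
from h import *
go(463.5,0.8,7.5,-65.1)
E
```

```text
clock: 29.8
tcp_pos: [0.4647, -0.0003, 0.0099]
orientation: [1.984, 0.436, -1.98]
contact_force: [-0.4, -0.5, 0.0]
grip_width: 0.0653
tcp [ 4.647e+02 -3.000e-01  9.900e+00] jaw yaw -65.2 tilt 0.1 j7 -0.49
shift tool before turn [ 2.4 -1.5  0.6] turn rad -0.001 deg -0.1 steps>= 1.0
shift tool after turn [np.float64(2.4), np.float64(-1.5), np.float64(0.6)]
```

```bash
python3 -m pendant '[30,2,-1.5,0,0,30,0,0,0,0,30,0,0,0,0,30,0,0,0,0,30,0,0,0,0,30,0,0,0,0,30,-3,0,0,0,30,0,-0.3,3.8,0,30,0,0,0,0,30,1.8,0,0,0,30,0.8,0,0,0,30,0,0,0,0,30,0,0,0,0]' 50
python3 - <<'E'
from h import *
go(459.8,-0.5,7.5,-65.1)
E
```

```text
clock: 31.42
tcp_pos: [0.4597, -0.0006, 0.0076]
orientation: [1.982, 0.436, -1.982]
contact_force: [-1.5, -0.4, 5.5]
grip_width: 0.0393
tcp [459.7  -0.6   7.6] jaw yaw -65.2 tilt 0.02 j7 -0.49
shift tool before turn [ 0.1 -0.  -0.1] turn rad -0.002 deg -0.1 steps>= 1.0
shift tool after turn [np.float64(0.1), np.float64(-0.0), np.float64(-0.1)]
```

```bash
python3 -m pendant '[60,0,0,0,0,60,0,0,0,0,60,0,0,0,0,60,-10,0,0,0,60,-40,0,0,0,85,-60,0,0,0,85,-60,0,0,0,85,-60,0,0,0,85,-40,0,0,0,85,0,0,0,0,85,0,0,0,0]' 60
python3 - <<'E'
from h import *
cal=viewer.calibration("wrist"); p,d=viewer.grab_frame("wrist")
print("case",drect(p,d,"wrist","yellow",.026,.042,[.46,0],.06,cal),"board",drect(p,d,"wrist","white",-.01,.012,[.46,0],.07,cal))
go(638,-170.7,280,6.5)
E
```

```text
clock: 32.8
tcp_pos: [0.4591, -0.0003, 0.2769]
orientation: [1.981, 0.438, -1.983]
contact_force: [0.2, 0.3, -0.4]
grip_width: 0.0851
case ([459.6, -1.3, 64.7, 39.6, 22.6, 32.6], 1392) board ([459.3, -0.8, 90.7, 63.8, 25.0, 2.8], 974)
tcp [458.8  -0.6 276.6] jaw yaw -65.2 tilt 0.11 j7 -1.03
shift tool before turn [ -3.7 229.6 -91.4] turn rad -1.252 deg -71.7 steps>= 7.0
shift tool after turn [np.float64(-3.7), np.float64(158.8), np.float64(189.3)]
```

Case is now centred within 1 mm. On to the stone.

```bash
python3 -m pendant '[85,0,46,-18.3,0,85,0,46,-18.3,0,85,0,46,-18.3,0,85,0,46,-18.3,0,85,0,46,-18.3,0,85,0,0,0,-0.156,85,0,0,0,-0.156,85,0,0,0,-0.156,85,0,0,0,-0.156,85,0,0,0,-0.156,85,0,0,0,-0.156,85,0,0,0,-0.156,85,0,0,0,-0.156,85,0,0,0,0,85,0,0,0,0]' 60
python3 - <<'E'
from h import *
cal=viewer.calibration("wrist"); p,d=viewer.grab_frame("wrist"); cv2.imwrite("pics/w15.png",p[:,:,::-1])
print("stone",drect(p,d,"wrist","terra",.015,.035,[.638,-.17],.1,cal))
print("case",drect(p,d,"wrist","yellow",.026,.042,[.46,0],.06,cal))
go(638,-170.7,2.5,6.5)
E
```

```text
clock: 34.72
tcp_pos: [0.6258, -0.1584, 0.2795]
orientation: [1.13, 1.254, -1.132]
contact_force: [0.1, -0.6, -0.1]
grip_width: 0.0851
stone ([637.6, -171.0, 148.4, 54.6, -83.6, 24.9], 4107)
case ([460.0, -1.8, 65.2, 39.0, 23.4, 32.5], 1207)
tcp [ 626.  -158.2  279.8] jaw yaw 6.1 tilt 0.19 j7 0.53
shift tool before turn [277.4  10.1  12.9] turn rad -0.007 deg -0.4 steps>= 5.0
shift tool after turn [np.float64(277.4), np.float64(10.0), np.float64(12.9)]
```

View pics/w15.png

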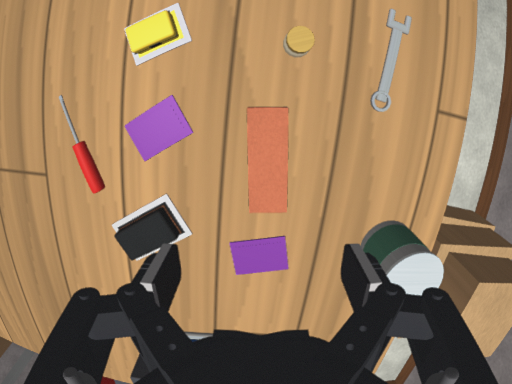

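```bash
python3 -m pendant '[82,40,10,12.9,-0.007,82,60,0,0,0,82,60,0,0,0,82,50,0,0,0,82,40,0,0,0,82,20,0,0,0,82,5,0,0,0,82,0,0,0,0,82,0,0,0,0]' 80
python3 - <<'E'
from h import *
go(637.7,-170.9,3.5,6.4)
E
```

```text
clock: 35.9
tcp_pos: [0.64, -0.1707, 0.0076]
orientation: [1.123, 1.255, -1.12]
contact_force: [-0.6, -0.3, -0.4]
grip_width: 0.0823
tcp [ 640.  -170.7    7.6] jaw yaw 6.7 tilt 0.41 j7 0.71
shift tool before turn [ 4.1 -2.3 -0. ] turn rad 0.005 deg 0.3 steps>= 1.0
shift tool after turn [np.float64(4.1), np.float64(-2.3), np.float64(-0.0)]
```

```bash
python3 -m pendant '[82,3,-1.5,0,0.004,82,0,0,0,0,40,0,0,0,0,40,0,0,0,0,40,0,0,0,0,40,0,0,0,0,40,0,0,0,0,40,0,0,0,0,40,-5,0,0,0,40,-15,0,0,0,40,-40,0,0,0,40,-50,0,0,0,40,0,0,0,0,40,0,0,0,0]' 100
python3 - <<'E'
from h import *
cal=viewer.calibration("wrist"); p,d=viewer.grab_frame("wrist"); o=r.get_obs(); z=o["tcp_pos"][2]
print(o["grip_width"],o["contact_force"],"held",drect(p,d,"wrist","terra",z+.01,z+.03,o["tcp_pos"][:2],.1,cal))
go(630.4,150.8,60,54.2)
E
```

```text
clock: 37.65
tcp_pos: [0.6362, -0.1696, 0.1124]
orientation: [1.125, 1.257, -1.125]
contact_force: [0.4, 1.5, -5.8]
grip_width: 0.0529
0.05303850500255343 [-0.22514791 -0.25308164 -4.28020561] held ([634.1, -155.5, 121.3, 55.9, -83.5, 133.8], 26238)
tcp [ 635.7 -169.4  111.6] jaw yaw 6.5 tilt 0.12 j7 0.65
shift tool before turn [  51.    30.7 -318.9] turn rad -0.833 deg -47.7 steps>= 6.0
shift tool after turn [np.float64(51.0), np.float64(256.6), np.float64(-191.8)]
```

```bash
python3 -m pendant '[40,-8,4.4,-35,0,40,0,4.4,-47.3,0,40,0,4.4,-47.3,0,40,0,4.4,-47.3,0,40,0,4.4,-47.3,0,40,0,4.4,-47.3,0,40,0,4.3,-47.4,0,40,0,0,0,-0.1666,40,0,0,0,-0.1666,40,0,0,0,-0.1666,40,0,0,0,-0.1666,40,20,0,0,-0.1666,40,25,0,0,0,40,12,0,0,0,40,0,0,0,0,40,0,0,0,0]' 100
python3 - <<'E'
from h import *
cal=viewer.calibration("wrist"); p,d=viewer.grab_frame("wrist"); cv2.imwrite("pics/w16.png",p[:,:,::-1])
print(rects(p,"wrist","white",.004,cal))
go(630.4,150.8,7.5,54.2)
E
```

```text
clock: 39.7
tcp_pos: [0.6323, 0.15, 0.0635]
orientation: [0.488, 1.51, -0.49]
contact_force: [0.2, 0.9, -4.3]
grip_width: 0.0532
[(1199.1, 305.8, 69.2, 28.2, 0.4, [507.0, 379.0]), (466.9, 4.0, 74.8, 63.3, 25.0, [32.0, 150.0]), (566.8, 197.0, 77.6, 17.2, 54.2, [260.0, 91.0])]
tcp [632.4 150.1  63.7] jaw yaw 54.2 tilt 0.32 j7 0.87
shift tool before turn [56.2 -0.7 -2.4] turn rad -0.001 deg -0.0 steps>= 1.0
shift tool after turn [np.float64(56.2), np.float64(-0.7), np.float64(-2.4)]
```

The viewer limit is reached, so I go on with numbers only: the far edge of the held stone against the far edge of the board.

```bash
python3 - <<'E'
from h import *
cal=viewer.calibration("wrist"); p,d=viewer.grab_frame("wrist"); o=r.get_obs(); t=o["tcp_pos"]*1000; z=o["tcp_pos"][2]
M=R.from_rotvec(o["orientation"]).as_matrix(); ez=M[:2,2]; ey=M[:2,1]
def loc(q,l): 
    c=np.array(q[:2])-t[:2]; print(l,q,"tool y,z of centre",(c@ey).round(1),(c@ez).round(1),"far edge z",(c@ez-q[2 if l=="stone" else 3]/2).round(1))
loc(drect(p,d,"wrist","terra",z+.01,z+.03,t[:2]/1000,.1,cal)[0],"stone")
loc([x for x in rects(p,"wrist","white",.004,cal) if abs(x[4]-54)<5][0],"strip")
b=drect(p,d,"wrist","white",-.01,.012,[.58,.18],.07,cal); print(b and b[0])
go(630.4,150.8,7.5,54.2)
E
```

```text
stone [620.4, 158.5, 120.9, 55.1, -35.6, 85.1] tool y,z of centre -0.3 -14.7 far edge z -75.1
strip (566.8, 196.9, 78.3, 17.5, 54.2, [260.0, 90.0]) tool y,z of centre -0.5 -80.6 far edge z -89.3
[566.5, 196.9, 80.6, 17.5, 54.6, 2.9]
tcp [632.5 150.2  63.9] jaw yaw 54.2 tilt 0.32 j7 0.87
shift tool before turn [56.3 -0.7 -2.4] turn rad -0.0 deg -0.0 steps>= 1.0
shift tool after turn [np.float64(56.3), np.float64(-0.7), np.float64(-2.4)]
```

The offsets agree (-2.3 along, -0.5 across). Descend.

```bash
python3 -m pendant '[40,20,-0.5,-2.3,0,40,16,0,0,0,40,10,0,0,0,40,5,0,0,0,40,2.5,0,0,0,40,1,0,0,0,40,0,0,0,0,40,0,0,0,0]' 100
python3 - <<'E'
from h import *
go(630.4,150.8,7.5,54.2)
E
```

```text
clock: 40.8
tcp_pos: [0.63, 0.1509, 0.0088]
orientation: [0.488, 1.51, -0.49]
contact_force: [-0.3, 0.7, -4.6]
grip_width: 0.0528
tcp [630.  150.9   8.8] jaw yaw 54.2 tilt 0.28 j7 0.89
shift tool before turn [1.3 0.2 0.3] turn rad -0.0 deg -0.0 steps>= 1.0
shift tool after turn [np.float64(1.3), np.float64(0.2), np.float64(0.3)]
```

```bash
python3 -m pendant '[40,0.8,0,0,0,40,0.6,0,0,0,40,0,0,0,0]' 100
```

```text
clock: 41.18
tcp_pos: [0.63, 0.1508, 0.0076]
orientation: [0.489, 1.51, -0.49]
contact_force: [-2.5, 0.2, 2.4]
grip_width: 0.0527
```

```bash
python3 -m pendant '[80,0,0,0,0,80,0,0,0,0,80,0,0,0,0,80,0,0,0,0,80,-10,0,0,0,80,-40,0,0,0,85,-60,0,0,0,85,-60,0,0,0,85,-60,0,0,0,85,-60,0,0,0,85,0,0,0,0,85,0,0,0,0]' 60
python3 - <<'E'
from h import *
cal=viewer.calibration("wrist"); p,d=viewer.grab_frame("wrist")
def rep(p,d,n,cal=None):
  for l,col,c,z,rad in (("case","yellow",[.46,0],.034,.06),("block",None,[.458,-.307],.032,.075),("tin","blue",[.4625,.322],.032,.09),("stone","terra",[.6304,.151],.03,.1)):
    print(n,l,drect(p,d,n,col,z-.009,z+.009,c,rad,cal),"board",drect(p,d,n,"white",-.01,.012,c,rad+.015,cal))
rep(p,d,"wrist",cal)
t,dt=viewer.grab_frame("top"); rep(t,dt,"top")
for k in ("jar",): print(k,nets.look_for(k,"top")[:2])
s,_=viewer.grab_frame("scene"); print(nets.look_for("jar","scene")[:2])
E
```

```text
clock: 42.68
tcp_pos: [0.6284, 0.1515, 0.2971]
orientation: [0.488, 1.511, -0.49]
contact_force: [-0.3, -0.4, -1.2]
grip_width: 0.085
wrist case ([459.4, -0.5, 66.3, 39.7, 23.2, 32.5], 983) board ([460.4, -1.1, 90.0, 65.5, 24.9, 2.7], 500)
wrist block ([457.8, -306.6, 101.2, 54.9, 34.3, 30.4], 842) board ([458.4, -306.2, 122.1, 78.2, 32.6, 2.7], 260)
wrist tin ([507.8, 315.3, 83.0, 41.8, 57.6, 30.8], 944) board ([510.4, 312.4, 129.5, 67.9, 57.2, 2.8], 694)
wrist stone ([630.0, 151.3, 148.6, 55.0, -35.9, 29.0], 3972) board ([631.5, 150.6, 174.7, 79.7, -35.6, 2.9], 1590)
top case ([458.0, -1.0, 64.0, 39.6, 25.1, 33.4], 423) board ([460.1, -0.5, 92.1, 65.2, 25.1, 3.2], 392)
top block ([457.6, -306.9, 100.4, 55.1, 34.2, 31.1], 917) board ([458.1, -306.7, 126.6, 79.2, 32.4, 3.5], 385)
top tin None board None
top stone ([628.3, 151.0, 146.9, 54.3, -35.7, 29.3], 1229) board ([629.2, 150.1, 176.9, 79.0, -37.2, 3.1], 392)
jar [{'location': [0.6516, -0.0027, 0.0483], 'score': 0.64}]
[{'location': [0.6656, -0.0121, 0.0372], 'score': 0.65}]
```

All four pieces sit within about 2 mm of their boards, and the jar hasn't moved. The tin is hidden here but was checked after its release. I'm handing in.

```bash
python3 -c "
from bench import r
print(r.hand_in(), r.get_obs()['clock'])"
```

```text
the job is handed in; nothing more can be done
the job is handed in; nothing more can be done
```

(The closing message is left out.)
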